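# Snap the transport box lid shut, corner by corner

### The job

The lid of the transport box for used clamps is lying in place but its four corners still stand proud. With the fingertips, press down on its rim at each corner until every corner has clicked fully shut, then move clear. Leave the box standing where it is, do not lift it, and leave the things around it undisturbed.

Things in the scene. Friction and masses are not known exactly. Their poses are not given: they have to be found in the camera images.
- box: closed transport box for used clamps: loose grey plastic box, foot 120 x 170 mm, about 0.7 to 0.95 kg, slides if pushed sideways; white snap-fit lid, rim outline 134 mm (box x) x 184 mm (box y), a flat band 18 mm wide, top 94 mm above the counter when shut. Origin: centre of the underside; z up; y along the longer side; at yaw 0 x points away from the robot.
- panel (a point): centre of the lid's sunken centre panel, on its top, 87 mm above the counter (7 mm below the shut rim). A steel wire carrying bail (5 mm thick, 80 mm wide) lies folded flat on it; not to be used. The rim around it has four corner sections, each reaching to the middle of the two sides it joins; at its corner each widens to a round thumb pad, 32 mm across.
- near_left_pad (a point): centre of the top of the thumb pad at the near-left corner of the lid (box -x, +y; 51 mm from the box's centre along box x, 76 mm along box y); it moves with the corner: about 102 mm above the counter while the corner is proud, 94 mm when shut. Press straight down here.
- near_left (a joint): tilt of the near-left corner section about a fold line from mid-side to mid-side, rad: about 0.23 as it stands proud, 0 (firm stop) shut. A snap: pressed on the pad it holds up to about 10 N within the first 1 to 2 mm, then yields, the force fading by half of the 8 mm travel; past that it clicks down by itself and stays, short of it it springs back. Below 0.01 when clicked. The corners are independent.
- near_right_pad (a point): centre of the top of the thumb pad at the near-right corner of the lid (box -x, -y; 51 mm from the box's centre along box x, 76 mm along box y); it moves with the corner: about 102 mm above the counter while the corner is proud, 94 mm when shut. Press straight down here.
- near_right (a joint): tilt of the near-right corner section about a fold line from mid-side to mid-side, rad: about 0.23 as it stands proud, 0 (firm stop) shut. A snap: pressed on the pad it holds up to about 10 N within the first 1 to 2 mm, then yields, the force fading by half of the 8 mm travel; past that it clicks down by itself and stays, short of it it springs back. Below 0.01 when clicked. The corners are independent.
- far_left_pad (a point): centre of the top of the thumb pad at the far-left corner of the lid (box +x, +y; 51 mm from the box's centre along box x, 76 mm along box y); it moves with the corner: about 102 mm above the counter while the corner is proud, 94 mm when shut. Press straight down here.
- far_left (a joint): tilt of the far-left corner section about a fold line from mid-side to mid-side, rad: about 0.23 as it stands proud, 0 (firm stop) shut. A snap: pressed on the pad it holds up to about 10 N within the first 1 to 2 mm, then yields, the force fading by half of the 8 mm travel; past that it clicks down by itself and stays, short of it it springs back. Below 0.01 when clicked. The corners are independent.
- far_right_pad (a point): centre of the top of the thumb pad at the far-right corner of the lid (box +x, -y; 51 mm from the box's centre along box x, 76 mm along box y); it moves with the corner: about 102 mm above the counter while the corner is proud, 94 mm when shut. Press straight down here.
- far_right (a joint): tilt of the far-right corner section about a fold line from mid-side to mid-side, rad: about 0.23 as it stands proud, 0 (firm stop) shut. A snap: pressed on the pad it holds up to about 10 N within the first 1 to 2 mm, then yields, the force fading by half of the 8 mm travel; past that it clicks down by itself and stays, short of it it springs back. Below 0.01 when clicked. The corners are independent.
- roller_clamp_1: red plastic roller clamp, 20 x 62 x 22 mm, about 15 g, standing or lying close to the box. Loose; not to be disturbed. Origin: centre of its underside.
- roller_clamp_2: red plastic roller clamp, same as the other, standing or lying close to the box. Loose; not to be disturbed. Origin: centre of its underside.
- tray_clip: steel instrument tray clip, 24 x 70 x 17 mm, about 40 g, standing or lying close to the box. Loose; not to be disturbed. Origin: centre of its underside.
- bottle: stoppered cobalt glass bottle, 56 mm across, 130 mm tall, about 0.2 kg, at the box's -y end, standing or lying close to the box. Loose; not to be disturbed. Origin: centre of its underside.
- clamp_gauge: white plastic clamp gauge, a toothed plate 30 x 95 x 11 mm, about 25 g, at the box's +y end, standing or lying close to the box. Loose; not to be disturbed. Origin: centre of its underside.
- gallipot: small steel bowl, 68 mm across, 32 mm tall, about 60 g, beyond the box, standing or lying close to the box. Loose; not to be disturbed. Origin: centre of its underside.
Things that resemble listed ones, but are neither listed nor needed, are in the scene too. Leave any pink or turquoise look-alike of the box alone.

How it is judged:
At the end, for the whole second after the job is handed in: all four corner sections of the lid are clicked shut (tilt below 0.02 rad, under 1 mm at the pad), the box stands flat and still on the counter within 30 mm of where it stood, and each of the six loose things around it is within 20 mm of its place (value of joint each of near_left, near_right, far_left, far_right below 0.02 rad and height (world z) of box between -0.005 and 0.005 m and angle between box's own z axis and vertical below 0.04 rad and distance of box from where it was at the start of the episode below 0.03 m and linear speed of box below 0.02 m/s and distance of each of roller_clamp_1, roller_clamp_2, tray_clip, bottle, clamp_gauge, gallipot from where it was at the start of the episode below 0.02 m); the robot touches nothing.
It fails at once if the arm or the gripper's body, instead of the fingers, presses on the box (contact force between the arm and box above 3 N).
It fails at once if the box is lifted off the counter (over 12 mm) or tipped (over 0.12 rad) (height (world z) of box above 0.012 m or angle between box's own z axis and vertical above 0.12 rad).
It fails at once if the box is shoved more than 30 mm along the counter (distance of box from where it was at the start of the episode above 0.03 m).
It fails at once if one of the loose things around the box is moved more than 20 mm, lifted or knocked over (distance of any of roller_clamp_1, roller_clamp_2, tray_clip, bottle, clamp_gauge, gallipot from where it was at the start of the episode above 0.02 m or angle between bottle's own z axis and vertical above 0.3 rad or angle between gallipot's own z axis and vertical above 0.4 rad).
It also fails if it takes over 42 s, if anything falls off the work surface, if the arm or the gripper's body presses on something with over 40 N, if the wrist force passes 120 N, or if a joint passes its speed limit or range.

### The arm

A 7-joint arm with a two-finger parallel gripper is mounted at the origin on the work surface. World frame = base frame: x ahead of the robot, y to its left, z up, the work surface at z = 0. Lengths are in m, angles in rad, forces in N, time in s.
With the tool pointing down it reaches from about 0.4 to 0.875 m from the base axis. Payload 6.5 kg.
Tool frame: the origin (TCP) lies on the mounting face of the last link; the fingertips stand 166 mm ahead of it and the grasp point (between the pads) lies 147 mm ahead of it (arm.grip_point_offset is the z of the grasp point in the tool frame, in m); z points along the fingers, y is the direction in which the jaws open and shut (so a half turn about z gives the same grasp; the last joint's range is limited). The gripper opens to 88 mm and grips with 3 to 60 N. Pads are 18 mm wide; open, the fingers measure 123 mm over their backs; the gripper's body (75 mm by 187 mm) begins 45 mm behind the grasp point.
Start: joints at [-1.32, 0.536, -0.004, 1.538, 0.003, 1.067, -0.071], TCP at [0.202, 0.618, 0.405] pointing down, gripper open.
Joint ranges: [-2.7, 2.7], [-0.37, 2.16], [-1.27, 1.26], [0.24, 2.4], [-1.31, 4.45], [0.19, 1.91], [-2.76, 2.76]. Speed limits (rad/s): [2.39, 2.39, 3.14, 3.14, 3.14, 3.14, 3.14].

### API

Orientations are given as a unit quaternion [x, y, z, w].
In Python, from station import arm gives the robot as it stands.
- The arm moves only by the tool move_arm, never from a script. Its argument "steps" is a list of rows, each an object of numbers: "grip": the finger opening in m, from 0 to 0.0881; "tx", "ty", "tz": the shift along the tool's x, y, z in m; "spin": the turn about the tool's z in rad. In form: [{"grip": .., "tx": .., "ty": .., "tz": .., "spin": ..}, ...]. A call has 1 to 12 rows; each row is the pose to reach, as a shift and turn from the pose commanded when the call began, along the tool's axes at that moment; what a row does not reach only later rows make up. A row lasts 1/12 s, in which the tool goes at most 41.7 mm and 7.16 degrees, less where a joint would pass 70% of its speed; a pose out of reach is approached as far as the arm can. A call with a gripper value outside its range is refused whole. The fingers move at their own pace and stop on an object; "force" is the grip in N (left out, the last holds). Time passes only in rows, so rows that repeat a pose let the fingers close. It gives the time, the measured TCP pose, the force and the opening at its end, in the units of the state.
- arm.get_obs(): the state, without advancing time (a new reading comes with each control period).
- arm.capture(name): name is "scene" or "top" or "wrist"; returns the picture (420x560x3 uint8, red, green, blue); there is no depth.
- arm.camera_info(name): a dict with "intrinsics" (3x3 intrinsics, pixels), "rvec" (rotation vector, rad) and "tvec" (3), from world to camera coordinates, as OpenCV has them. Camera axes: x right, y down, z forward; pixel columns grow to the right and rows downward; lengths in m; the calibration is good to about 2 mm. A picture is of the moment at which its call begins: read the wrist's pose just before it. camera_info takes no time and is no camera call; for the wrist camera it gives the pose at the moment of the call.
- arm.finish_job(): hands the job in, once; it reports no verdict.
The state is a dict: "t": time; "joint_positions": joint angles; "joint_vel": joint speeds; "joint_efforts": joint torques, N m; "eef_pos": TCP position; "orientation": TCP orientation; "force": force on the tool from outside, world axes, zero at the start; "moment": the same for the moment, N m; "width": opening from 0.0 (shut) to 1.0 (fully open).
Only numpy, scipy, OpenCV 4.12 (cv2) and the standard library are available. Lean on these libraries where they do the work, as an engineer would, in place of code of your own. Each camera call takes 0.05 s, during which the arm holds its last target. There are 200 camera calls.

## Working session

There is one attempt and no reset: what is moved stays moved. The work goes in short steps, Python scripts to look and compute and a tool call to move; the robot and the scene stay as the last step left them, time stands still between calls to the robot, and variables do not carry over. Pictures are saved under pics/ and viewed, about 8 in all and at most 12, crops included, and the job is handed in when it is done.

Besides the shell and the picture viewer there is one more tool, called after "Request:" by a JSON object that holds its "method" and its "body", one argument or row to a line. move_arm: Moves the arm, as the interface text tells. Its arguments: {"type":"object","properties":{"steps":{"type":"array"},"force":{"type":"number"}},"required":["steps"]}

```bash
mkdir -p pics
python3 - <<'E'
from station import arm
import cv2
for n in ("scene","top"):
    im=arm.capture(n); cv2.imwrite(f"pics/{n}0.png",cv2.cvtColor(im,cv2.COLOR_RGB2BGR))
    print(n,arm.camera_info(n))
print(arm.get_obs())
E
```

```text
scene {'intrinsics': array([[379.90510745,   0.        , 280.64937534],
       [  0.        , 379.90510745, 206.54498414],
       [  0.        ,   0.        ,   1.        ]]), 'rvec': array([ 1.46332791,  1.83563927, -0.96765026]), 'tvec': array([ 0.10725388, -0.21378546,  1.25761786])}
top {'intrinsics': array([[448.41503305,   0.        , 277.90774529],
       [  0.        , 448.41503305, 210.48343076],
       [  0.        ,   0.        ,   1.        ]]), 'rvec': array([ 2.16426103, -2.15218771,  0.12495686]), 'tvec': array([-0.01968204,  0.52416794,  1.00168511])}
{'t': 0.1, 'joint_positions': array([-1.32018259,  0.5370762 , -0.00441395,  1.53873304,  0.002631  ,
        1.0673071 , -0.07120649]), 'joint_vel': array([-6.01147413e-04, -2.36931681e-03,  4.27020659e-04, -1.80573035e-03,
        8.29758362e-05,  1.09129365e-03, -1.64463431e-03]), 'joint_efforts': array([ 3.23782770e-03, -5.72081387e+01,  9.94438380e-01, -2.52229571e+01,
       -5.61623136e-02,  1.34179488e-02,  2.98743396e-05]), 'eef_pos': array([0.20242265, 0.61737735, 0.40395204]), 'orientation': array([ 1.57716098e-01,  9.87484205e-01, -7.58047304e-04, -4.40208204e-05]), 'force': array([-0.08290831,  0.23020795, -0.20549954]), 'moment': array([-0.09694638, -0.06121019,  0.02043053]), 'width': 0.9988990017301655}
```

View pics/scene0.png

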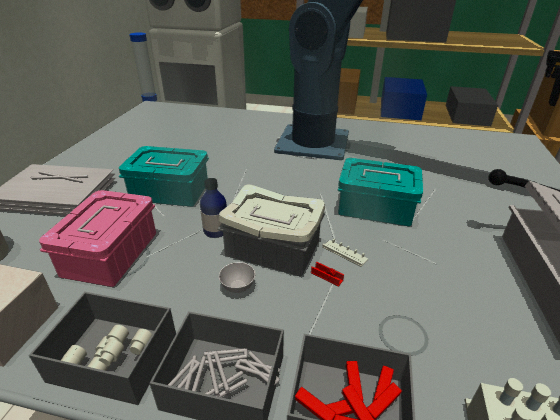

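View pics/top0.png

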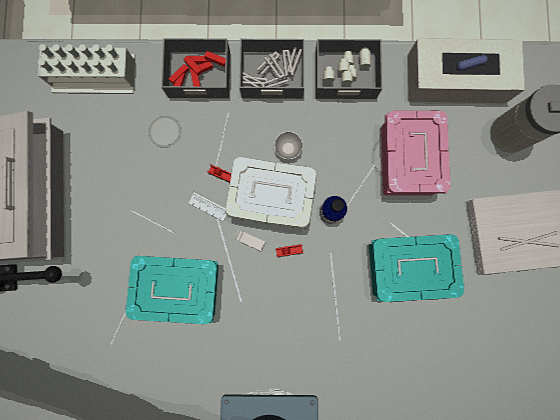

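The scene shows one white-lidded grey box, at about (272,191) in the top view. Things that could be mistaken for it are the turquoise boxes at (172,290) and (418,267) and the pink box at (417,152). By the description it is the white one, so I'll check that in a close crop.

Run:
```python
import cv2
im=cv2.imread("pics/top0.png")[120:270,180:360]
cv2.imwrite("pics/crop0.png",cv2.resize(im,None,fx=4,fy=4,interpolation=cv2.INTER_CUBIC))
```

```text
(no output)
```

View pics/crop0.png

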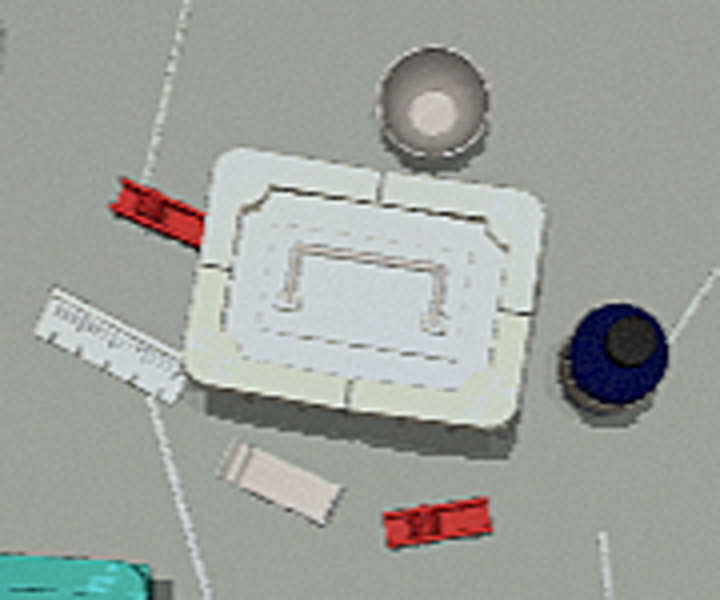

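The crop confirms the choice: white lid, grey body, and seams at the mid-sides. Their outer ends (crop pixels) are left (197,265), right (535,315), far (382,173) and near (346,408).

```bash
cat > h.py <<'E'
import numpy as np, cv2
from scipy.optimize import least_squares
from scipy.spatial.transform import Rotation as R
from station import arm
M=dict(left=(0,.092,.094),right=(0,-.092,.094),far=(.067,0,.094),near=(-.067,0,.094))
PADS=dict(near_left=(-.051,.076),near_right=(-.051,-.076),far_left=(.051,.076),far_right=(.051,-.076))
def world(p,m):
    c,s=np.cos(p[2]),np.sin(p[2]); m=np.atleast_2d(m)
    return np.c_[p[0]+c*m[:,0]-s*m[:,1],p[1]+s*m[:,0]+c*m[:,1],m[:,2]]
def fit(pix,ci,M=M):
    m=np.array([M[k] for k in pix]);u=np.array(list(pix.values()),float)
    f=lambda p:(cv2.projectPoints(world(p,m),ci["rvec"],ci["tvec"],ci["intrinsics"],None)[0][:,0]-u).ravel()
    r=least_squares(f,[.5,0,0]); return r.x,r.fun
def moves(p):
    o=arm.get_obs(); Rm=R.from_quat(o["orientation"]); t=o["eef_pos"]
    x=Rm.as_matrix()[:,0]
    d=p[2]-np.arctan2(x[1],x[0]); d=(d+np.pi/2)%np.pi-np.pi/2
    print("pos",t.round(4),"spin(tool z)",round(-d,3),"rad; x axis",x.round(3),"force",o["force"].round(1),"t",o["t"])
    for k,v in PADS.items():
        w=world(p,[*v,.102+.166])[0]; print(k,w.round(4),"tool shift",Rm.inv().apply(w-t).round(4))
E
python3 - <<'E'
from h import *
c=dict(left=(197,265),right=(535,315),far=(382,173),near=(346,408))
px={k:(180+(u-1.5)/4,120+(v-1.5)/4) for k,(u,v) in c.items()}
p,f=fit(px,arm.camera_info("top")); print(p.round(4),f.round(1)); moves(p)
E
```

```text
[ 0.557  -0.0014 -0.143 ] [ 0.2  0.  -0.6 -0.1  0.3 -0.7  0.1  0.8]
pos [0.2024 0.6174 0.404 ] spin(tool z) -0.174 rad; x axis [-0.95   0.311 -0.   ] force [-0.1  0.2 -0.2] t 0.1
near_left [0.5174 0.0811 0.268 ] tool shift [-0.4663 -0.4113  0.1366]
near_right [ 0.4957 -0.0694  0.268 ] tool shift [-0.4926 -0.561   0.1369]
far_left [0.6183 0.0665 0.268 ] tool shift [-0.5668 -0.3937  0.1366]
far_right [ 0.5967 -0.0839  0.268 ] tool shift [-0.593  -0.5434  0.1369]
```

Request:
{"method": "move_arm", "body": {
  "steps": [
    {"grip": 0,"tx": -0.466,"ty": -0.411,"tz": 0.05,"spin": -0.174},
    {"grip": 0,"tx": -0.466,"ty": -0.411,"tz": 0.05,"spin": -0.174},
    {"grip": 0,"tx": -0.466,"ty": -0.411,"tz": 0.05,"spin": -0.174},
    {"grip": 0,"tx": -0.466,"ty": -0.411,"tz": 0.05,"spin": -0.174},
    {"grip": 0,"tx": -0.466,"ty": -0.411,"tz": 0.05,"spin": -0.174},
    {"grip": 0,"tx": -0.466,"ty": -0.411,"tz": 0.05,"spin": -0.174},
    {"grip": 0,"tx": -0.466,"ty": -0.411,"tz": 0.05,"spin": -0.174},
    {"grip": 0,"tx": -0.466,"ty": -0.411,"tz": 0.05,"spin": -0.174},
    {"grip": 0,"tx": -0.466,"ty": -0.411,"tz": 0.05,"spin": -0.174},
    {"grip": 0,"tx": -0.466,"ty": -0.411,"tz": 0.05,"spin": -0.174},
    {"grip": 0,"tx": -0.466,"ty": -0.411,"tz": 0.05,"spin": -0.174},
    {"grip": 0,"tx": -0.466,"ty": -0.411,"tz": 0.05,"spin": -0.174}
  ]
}}

```text
t: 1.1
eef_pos: [0.4555, 0.186, 0.3644]
orientation: [0.071, 0.997, -0.0, -0.0]
force: [0.4, 0.6, -1.2]
width: 0.116
```

Run:
```python
from h import *
moves([.557,-.0014,-.143])
```

```text
pos [0.4555 0.186  0.3644] spin(tool z) 0.0 rad; x axis [-0.99   0.142  0.   ] force [ 0.4  0.6 -1.2] t 1.1
near_left [0.5174 0.0811 0.268 ] tool shift [-0.0762 -0.095   0.0964]
near_right [ 0.4957 -0.0694  0.268 ] tool shift [-0.0761 -0.247   0.0964]
far_left [0.6183 0.0666 0.268 ] tool shift [-0.1782 -0.0951  0.0964]
far_right [ 0.5966 -0.0839  0.268 ] tool shift [-0.1781 -0.2471  0.0964]
```

Request:
{"method": "move_arm", "body": {
  "steps": [
    {"grip": 0,"tx": -0.076,"ty": -0.095,"tz": 0.06,"spin": 0},
    {"grip": 0,"tx": -0.076,"ty": -0.095,"tz": 0.06,"spin": 0},
    {"grip": 0,"tx": -0.076,"ty": -0.095,"tz": 0.06,"spin": 0},
    {"grip": 0,"tx": -0.076,"ty": -0.095,"tz": 0.06,"spin": 0},
    {"grip": 0,"tx": -0.076,"ty": -0.095,"tz": 0.06,"spin": 0},
    {"grip": 0,"tx": -0.076,"ty": -0.095,"tz": 0.06,"spin": 0}
  ]
}}

```text
t: 1.6
eef_pos: [0.5164, 0.0834, 0.3043]
orientation: [0.072, 0.997, 0.0, -0.001]
force: [0.4, -0.1, -0.7]
width: 0.004
```

Run:
```python
from h import *
moves([.557,-.0014,-.143])
a=arm.capture("wrist"); b=arm.capture("scene")[150:290,190:400]
a=cv2.resize(a,(480,360)); b=cv2.resize(b,(540,360),interpolation=cv2.INTER_CUBIC)
cv2.imwrite("pics/w1.png",np.vstack([cv2.resize(b,(400,267)),cv2.resize(a,(400,300))])[...,::-1])
```

```text
pos [0.5164 0.0834 0.3043] spin(tool z) -0.001 rad; x axis [-0.99   0.143  0.001] force [ 0.4 -0.1 -0.7] t 1.6
near_left [0.5174 0.0811 0.268 ] tool shift [-0.0013 -0.0022  0.0363]
near_right [ 0.4957 -0.0694  0.268 ] tool shift [-0.0014 -0.1542  0.0363]
far_left [0.6183 0.0666 0.268 ] tool shift [-0.1033 -0.0021  0.0362]
far_right [ 0.5966 -0.0839  0.268 ] tool shift [-0.1034 -0.1541  0.0362]
```

View pics/w1.png

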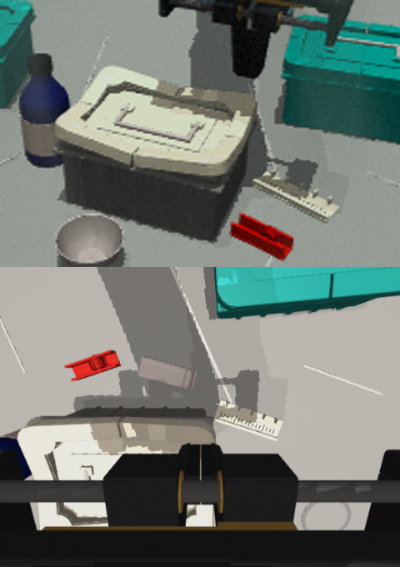

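Fingers are above the near-left pad. Pressing slowly.

Request:
{"method": "move_arm", "body": {
  "steps": [
    {"grip": 0,"tx": -0.001,"ty": -0.002,"tz": 0.025,"spin": 0},
    {"grip": 0,"tx": -0.001,"ty": -0.002,"tz": 0.033,"spin": 0},
    {"grip": 0,"tx": -0.001,"ty": -0.002,"tz": 0.037,"spin": 0},
    {"grip": 0,"tx": -0.001,"ty": -0.002,"tz": 0.04,"spin": 0},
    {"grip": 0,"tx": -0.001,"ty": -0.002,"tz": 0.043,"spin": 0},
    {"grip": 0,"tx": -0.001,"ty": -0.002,"tz": 0.045,"spin": 0},
    {"grip": 0,"tx": -0.001,"ty": -0.002,"tz": 0.045,"spin": 0},
    {"grip": 0,"tx": -0.001,"ty": -0.002,"tz": 0.045,"spin": 0}
  ]
}}

```text
t: 2.37
eef_pos: [0.5175, 0.0812, 0.2604]
orientation: [0.071, 0.997, 0.0, 0.0]
force: [-1.2, 2.3, 5.7]
width: 0.008
```

Run:
```python
from h import *
moves([.557,-.0014,-.143])
```

```text
pos [0.5175 0.0812 0.2604] spin(tool z) 0.0 rad; x axis [-0.99   0.142 -0.   ] force [-1.2  2.3  5.7] t 2.3667
near_left [0.5174 0.0811 0.268 ] tool shift [ 0.0001 -0.0001 -0.0076]
near_right [ 0.4957 -0.0694  0.268 ] tool shift [ 0.0002 -0.1521 -0.0077]
far_left [0.6183 0.0666 0.268 ] tool shift [-1.019e-01 -1.000e-04 -7.600e-03]
far_right [ 0.5966 -0.0839  0.268 ] tool shift [-0.1018 -0.1521 -0.0077]
```

The tip is at 94.4 mm with about 6 N. I'll push to the firm stop to be sure, then read the force.

Request:
{"method": "move_arm", "body": {
  "steps": [
    {"grip": 0,"tx": 0,"ty": 0,"tz": 0.002,"spin": 0},
    {"grip": 0,"tx": 0,"ty": 0,"tz": 0.004,"spin": 0},
    {"grip": 0,"tx": 0,"ty": 0,"tz": 0.004,"spin": 0}
  ]
}}

```text
t: 2.62
eef_pos: [0.5178, 0.0812, 0.2594]
orientation: [0.072, 0.997, 0.001, 0.0]
force: [-13.8, -0.2, 42.1]
width: 0.004
```

Request:
{"method": "move_arm", "body": {
  "steps": [
    {"grip": 0,"tx": 0,"ty": 0,"tz": -0.02,"spin": 0},
    {"grip": 0,"tx": 0,"ty": 0,"tz": -0.045,"spin": 0},
    {"grip": 0,"tx": 0,"ty": -0.04,"tz": -0.045,"spin": 0},
    {"grip": 0,"tx": 0,"ty": -0.08,"tz": -0.045,"spin": 0},
    {"grip": 0,"tx": 0,"ty": -0.12,"tz": -0.045,"spin": 0},
    {"grip": 0,"tx": 0,"ty": -0.152,"tz": -0.045,"spin": 0},
    {"grip": 0,"tx": 0,"ty": -0.152,"tz": -0.045,"spin": 0},
    {"grip": 0,"tx": 0,"ty": -0.152,"tz": -0.045,"spin": 0}
  ]
}}

```text
t: 3.28
eef_pos: [0.4955, -0.0715, 0.301]
orientation: [0.074, 0.997, -0.0, 0.0]
force: [0.9, 0.5, 1.3]
width: 0.007
```

Run:
```python
from h import *
moves([.557,-.0014,-.143])
b=arm.capture("scene")[150:290,190:400]; c=arm.capture("top")[120:270,180:360]
cv2.imwrite("pics/w2.png",np.vstack([cv2.resize(b,(420,280),interpolation=cv2.INTER_CUBIC),cv2.resize(c,(420,310),interpolation=cv2.INTER_CUBIC)])[...,::-1])
```

```text
pos [ 0.4955 -0.0715  0.301 ] spin(tool z) -0.004 rad; x axis [-0.989  0.147 -0.001] force [0.9 0.5 1.3] t 3.2833
near_left [0.5174 0.0811 0.268 ] tool shift [0.0008 0.1542 0.0329]
near_right [ 0.4957 -0.0694  0.268 ] tool shift [0.0002 0.0022 0.033 ]
far_left [0.6183 0.0666 0.268 ] tool shift [-0.1012  0.1547  0.033 ]
far_right [ 0.5966 -0.0839  0.268 ] tool shift [-0.1018  0.0027  0.0331]
```

View pics/w2.png

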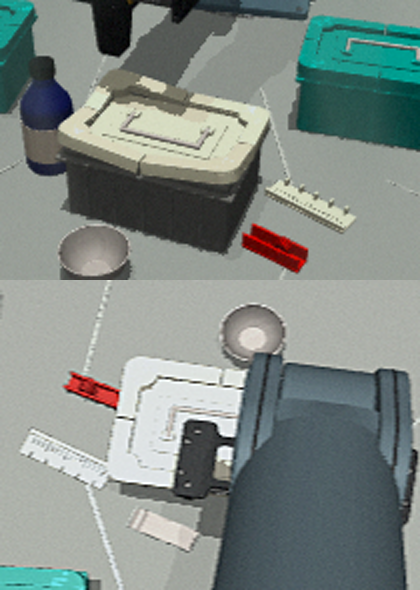

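The near-left corner hit the firm stop at 42 N and looks flush. The neighbouring things are unmoved. Next is near-right.

Request:
{"method": "move_arm", "body": {
  "steps": [
    {"grip": 0,"tx": 0,"ty": 0.001,"tz": 0.02,"spin": 0},
    {"grip": 0,"tx": 0,"ty": 0.001,"tz": 0.03,"spin": 0},
    {"grip": 0,"tx": 0,"ty": 0.001,"tz": 0.034,"spin": 0},
    {"grip": 0,"tx": 0,"ty": 0.001,"tz": 0.037,"spin": 0},
    {"grip": 0,"tx": 0,"ty": 0.001,"tz": 0.04,"spin": 0},
    {"grip": 0,"tx": 0,"ty": 0.001,"tz": 0.042,"spin": 0},
    {"grip": 0,"tx": 0,"ty": 0.001,"tz": 0.043,"spin": 0},
    {"grip": 0,"tx": 0,"ty": 0.001,"tz": 0.044,"spin": 0},
    {"grip": 0,"tx": 0,"ty": 0.001,"tz": 0.044,"spin": 0}
  ]
}}

```text
t: 4.13
eef_pos: [0.4962, -0.0682, 0.2596]
orientation: [0.071, 0.997, 0.001, 0.0]
force: [-10.9, 2.5, 35.9]
width: 0.002
```

Run:
```python
from h import *
moves([.557,-.0014,-.143])
```

```text
pos [ 0.4962 -0.0682  0.2596] spin(tool z) 0.0 rad; x axis [-0.99   0.142 -0.   ] force [-10.9   2.5  35.9] t 4.1333
near_left [0.5174 0.0811 0.268 ] tool shift [ 0.0003  0.1508 -0.0082]
near_right [ 0.4957 -0.0694  0.268 ] tool shift [ 0.0003 -0.0012 -0.0084]
far_left [0.6183 0.0666 0.268 ] tool shift [-0.1017  0.1507 -0.0082]
far_right [ 0.5966 -0.0839  0.268 ] tool shift [-0.1017 -0.0013 -0.0084]
```

Firm stop again, at the same height. Lift and go to far-right.

Request:
{"method": "move_arm", "body": {
  "steps": [
    {"grip": 0,"tx": 0,"ty": 0,"tz": -0.02,"spin": 0},
    {"grip": 0,"tx": 0,"ty": 0,"tz": -0.042,"spin": 0},
    {"grip": 0,"tx": -0.035,"ty": -0.001,"tz": -0.042,"spin": 0},
    {"grip": 0,"tx": -0.07,"ty": -0.001,"tz": -0.042,"spin": 0},
    {"grip": 0,"tx": -0.102,"ty": -0.001,"tz": -0.042,"spin": 0},
    {"grip": 0,"tx": -0.102,"ty": -0.001,"tz": -0.042,"spin": 0},
    {"grip": 0,"tx": -0.102,"ty": -0.001,"tz": -0.042,"spin": 0},
    {"grip": 0,"tx": -0.102,"ty": -0.001,"tz": -0.042,"spin": 0}
  ]
}}

```text
t: 4.8
eef_pos: [0.5959, -0.0838, 0.2983]
orientation: [0.071, 0.997, 0.0, -0.001]
force: [0.5, -0.1, 0.1]
width: 0.0
```

Run:
```python
from h import *
moves([.557,-.0014,-.143])
```

```text
pos [ 0.5959 -0.0838  0.2983] spin(tool z) 0.0 rad; x axis [-0.99   0.142  0.002] force [ 0.5 -0.1  0.1] t 4.8
near_left [0.5174 0.0811 0.268 ] tool shift [0.1012 0.1521 0.0304]
near_right [ 0.4957 -0.0694  0.268 ] tool shift [1.012e-01 1.000e-04 3.040e-02]
far_left [0.6183 0.0666 0.268 ] tool shift [-0.0008  0.152   0.0302]
far_right [ 0.5966 -0.0839  0.268 ] tool shift [-0.0008  0.      0.0302]
```

Request:
{"method": "move_arm", "body": {
  "steps": [
    {"grip": 0,"tx": -0.001,"ty": 0,"tz": 0.018,"spin": 0},
    {"grip": 0,"tx": -0.001,"ty": 0,"tz": 0.028,"spin": 0},
    {"grip": 0,"tx": -0.001,"ty": 0,"tz": 0.032,"spin": 0},
    {"grip": 0,"tx": -0.001,"ty": 0,"tz": 0.035,"spin": 0},
    {"grip": 0,"tx": -0.001,"ty": 0,"tz": 0.038,"spin": 0},
    {"grip": 0,"tx": -0.001,"ty": 0,"tz": 0.04,"spin": 0},
    {"grip": 0,"tx": -0.001,"ty": 0,"tz": 0.041,"spin": 0},
    {"grip": 0,"tx": -0.001,"ty": 0,"tz": 0.042,"spin": 0},
    {"grip": 0,"tx": -0.001,"ty": 0,"tz": 0.042,"spin": 0}
  ]
}}

```text
t: 5.55
eef_pos: [0.5982, -0.0843, 0.2599]
orientation: [0.071, 0.997, 0.0, 0.001]
force: [-7.6, 1.7, 25.5]
width: 0.007
```

Run:
```python
from h import *
moves([.557,-.0014,-.143])
```

```text
pos [ 0.5982 -0.0843  0.2599] spin(tool z) -0.0 rad; x axis [-0.99   0.143 -0.002] force [-7.6  1.7 25.5] t 5.55
near_left [0.5174 0.0811 0.268 ] tool shift [ 0.1036  0.1522 -0.0082]
near_right [ 0.4957 -0.0694  0.268 ] tool shift [ 0.1036  0.0002 -0.0083]
far_left [0.6183 0.0666 0.268 ] tool shift [ 0.0016  0.1522 -0.008 ]
far_right [ 0.5966 -0.0839  0.268 ] tool shift [ 0.0016  0.0002 -0.0081]
```

Shut. Lift and go to far-left.

Request:
{"method": "move_arm", "body": {
  "steps": [
    {"grip": 0,"tx": 0,"ty": 0,"tz": -0.02,"spin": 0},
    {"grip": 0,"tx": 0,"ty": 0,"tz": -0.042,"spin": 0},
    {"grip": 0,"tx": 0.001,"ty": 0.04,"tz": -0.042,"spin": 0},
    {"grip": 0,"tx": 0.001,"ty": 0.08,"tz": -0.042,"spin": 0},
    {"grip": 0,"tx": 0.001,"ty": 0.12,"tz": -0.042,"spin": 0},
    {"grip": 0,"tx": 0.001,"ty": 0.152,"tz": -0.042,"spin": 0},
    {"grip": 0,"tx": 0.001,"ty": 0.152,"tz": -0.042,"spin": 0},
    {"grip": 0,"tx": 0.001,"ty": 0.152,"tz": -0.042,"spin": 0},
    {"grip": 0,"tx": 0.001,"ty": 0.152,"tz": -0.042,"spin": 0}
  ]
}}

```text
t: 6.3
eef_pos: [0.6181, 0.0656, 0.2986]
orientation: [0.072, 0.997, -0.001, -0.0]
force: [-1.0, -0.5, 0.2]
width: 0.002
```

Run:
```python
from h import *
moves([.557,-.0014,-.143])
```

```text
pos [0.6181 0.0656 0.2986] spin(tool z) -0.0 rad; x axis [-0.99   0.143  0.   ] force [-1.  -0.5  0.2] t 6.3
near_left [0.5174 0.0811 0.268 ] tool shift [0.1019 0.001  0.0306]
near_right [ 0.4957 -0.0694  0.268 ] tool shift [ 0.1018 -0.151   0.0308]
far_left [0.6183 0.0666 0.268 ] tool shift [-0.0001  0.001   0.0306]
far_right [ 0.5966 -0.0839  0.268 ] tool shift [-0.0002 -0.151   0.0307]
```

Request:
{"method": "move_arm", "body": {
  "steps": [
    {"grip": 0,"tx": 0,"ty": 0.001,"tz": 0.018,"spin": 0},
    {"grip": 0,"tx": 0,"ty": 0.001,"tz": 0.028,"spin": 0},
    {"grip": 0,"tx": 0,"ty": 0.001,"tz": 0.032,"spin": 0},
    {"grip": 0,"tx": 0,"ty": 0.001,"tz": 0.035,"spin": 0},
    {"grip": 0,"tx": 0,"ty": 0.001,"tz": 0.038,"spin": 0},
    {"grip": 0,"tx": 0,"ty": 0.001,"tz": 0.04,"spin": 0},
    {"grip": 0,"tx": 0,"ty": 0.001,"tz": 0.041,"spin": 0},
    {"grip": 0,"tx": 0,"ty": 0.001,"tz": 0.042,"spin": 0},
    {"grip": 0,"tx": 0,"ty": 0.001,"tz": 0.042,"spin": 0}
  ]
}}

```text
t: 7.05
eef_pos: [0.6191, 0.0665, 0.2599]
orientation: [0.072, 0.997, -0.0, 0.001]
force: [-8.7, -0.5, 25.1]
width: -0.002
```

Request:
{"method": "move_arm", "body": {
  "steps": [
    {"grip": 0,"tx": 0,"ty": 0,"tz": -0.02,"spin": 0},
    {"grip": 0,"tx": 0,"ty": 0,"tz": -0.06,"spin": 0},
    {"grip": 0,"tx": 0.02,"ty": 0.03,"tz": -0.08,"spin": 0},
    {"grip": 0,"tx": 0.04,"ty": 0.06,"tz": -0.1,"spin": 0},
    {"grip": 0,"tx": 0.06,"ty": 0.09,"tz": -0.12,"spin": 0},
    {"grip": 0,"tx": 0.08,"ty": 0.12,"tz": -0.12,"spin": 0},
    {"grip": 0,"tx": 0.1,"ty": 0.15,"tz": -0.12,"spin": 0},
    {"grip": 0,"tx": 0.12,"ty": 0.18,"tz": -0.12,"spin": 0},
    {"grip": 0,"tx": 0.14,"ty": 0.21,"tz": -0.12,"spin": 0},
    {"grip": 0,"tx": 0.16,"ty": 0.24,"tz": -0.12,"spin": 0},
    {"grip": 0,"tx": 0.18,"ty": 0.27,"tz": -0.12,"spin": 0},
    {"grip": 0,"tx": 0.18,"ty": 0.27,"tz": -0.12,"spin": 0}
  ]
}}

```text
t: 8.05
eef_pos: [0.4738, 0.3679, 0.3766]
orientation: [0.066, 0.998, 0.002, -0.002]
force: [-0.1, 1.3, -0.6]
width: 0.004
```

Run:
```python
from h import *
b=arm.capture("scene")[150:290,190:400]; c=arm.capture("top")[120:270,180:360]
cv2.imwrite("pics/f1.png",cv2.resize(b,(798,532),interpolation=cv2.INTER_CUBIC)[...,::-1])
cv2.imwrite("pics/f2.png",cv2.resize(c,None,fx=4,fy=4,interpolation=cv2.INTER_CUBIC)[...,::-1])
print(arm.get_obs()["t"])
```

```text
8.15
```

View pics/f1.png

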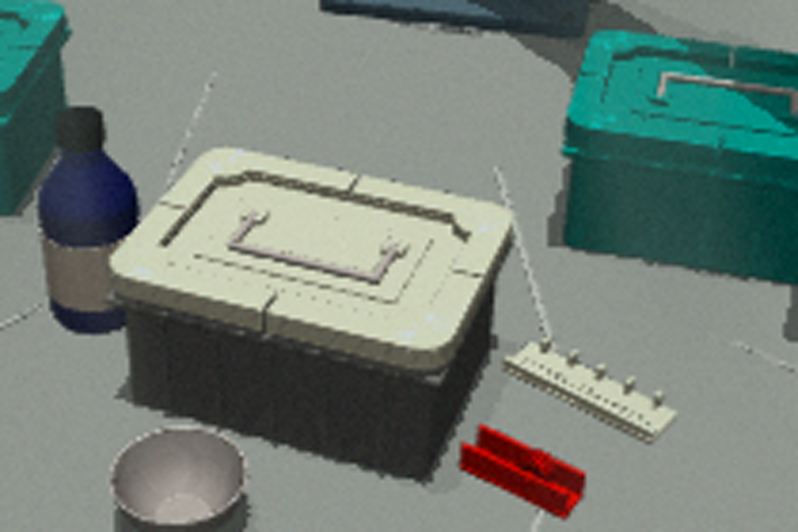

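View pics/f2.png

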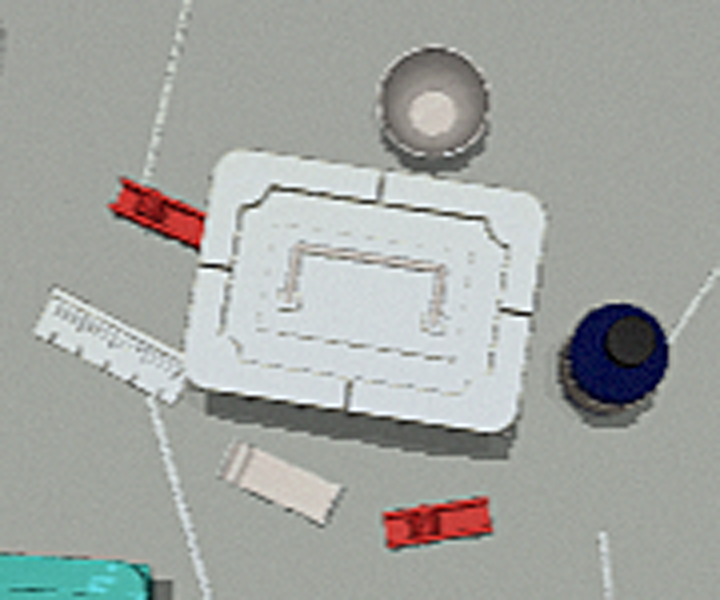

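The lid is flat and evenly shaded. The seams at (382,188), (348,395), (212,267) and (515,313) are where they were, and all six loose things are at their original pixels. Handing in.

```bash
python3 -c "
from station import arm
print(arm.finish_job())"
```

```text
the job is handed in; nothing more can be done
None
```

I pressed all four lid corners shut with the closed fingertips, moved the arm clear and handed the job in at about 8 s of the 42 s allowed. No verdict is reported on hand-in.

- **Corners:** each one met a firm stop with the fingertips about 94 mm above the counter, at 25–42 N. In the last pictures the lid looks flat and evenly shaded all round. I did not measure the corner tilts directly.
- **Surroundings:** the box and all six loose things show no visible shift between the first and last top views.

No check failed or disagreed with another.

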